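# Set the indexing length stop and run the workpiece up to it

### The job

Push the upright finger tab of the length stop round until the middle-length one of its three stop rods points straight down the guide channel. Then, with the stop set, push the wooden block that lies in it along the channel until its end rests against that rod, and come away. Only push; nothing is to be gripped and picked up: the block only slides in its channel, the stop stays set, and the things lying around stay where they are.

Things in the scene. Friction and masses are not known exactly. Their poses are not given: they have to be found in the camera images.
- length_stop: Plywood base of the length stop, 84 mm wide (its x) by 230 mm long (its y, from +50 to -180), 8 mm thick, fixed to the bench. Origin on the turret's upright axis, at the underside of the base; z is up. The guide channel runs from the turret along the base's -y, centred on x = 0.
- channel (a point): Middle of the guide channel's floor, 110 mm from the turret's axis, 8 mm above the bench. Two wooden rails leave 44 mm between them; they run 55 to 165 mm from the turret's axis, are 12 mm wide and their tops are 18 mm above the bench. The far end of the channel is open.
- turret (a joint): Turret angle, rad. 0: the middle rod points exactly down the channel and the tab along the base's -x. Positive is clockwise from above: in the base's frame the tab stands at direction pi - value (counter-clockwise from +x). Range -0.6 to 2.7; starts between 0.8 and 2.2. No clicks, no spring: friction (0.22 N m, about 5 N at the tab) keeps it where it is left.
- turret_top (a point): Centre of the turret's top, 34 mm above the bench: aluminium disc of 60 mm diameter, with a screw head to 40 mm at the centre. Three radial steel rods, 12 mm thick, axes 27 mm above the bench, end at radius 45 mm (short), 60 mm (middle) and 75 mm (long). From above, counter-clockwise from the tab: middle at 90, long at 180, short at 270 degrees.
- tab (a point): The finger tab: a flat upright aluminium lug, 22 mm wide radially (radius 35 to 57 mm from the axis), 8 mm thick in the direction of turning, standing from 34 mm to 74 mm above the bench. This point is at its middle: radius 46 mm, 55 mm above the bench. It stands above the rods, so a fingertip between 38 and 70 mm high meets only the tab.
- stop_end (a point): Centre of the end face of the middle-length stop rod, radius 60 mm from the turret's axis, 27 mm above the bench.
- workpiece_mid (a point): Centre of the loose wooden block in the channel, 40 mm wide, 60 mm long (its y), 40 mm high, about 0.1 kg. It lies on the base: centre 28 mm, top 48 mm above the bench. It starts beyond the reach of all rods; the end face away from the turret is the one to push. When its other end rests on the middle rod its centre is 90 mm from the turret's axis.
- pin_tin: Bystander: small open round tin, 71 mm diameter, 30 mm high, loose on the bench, origin under its centre. To be left alone.
- block_3: Bystander: flat pine block 50 x 100 x 22 mm lying loose on the bench beyond the length stop, origin under its centre. To be left alone.
- chisel: Bystander: chisel with a wooden handle, 187 mm long, 28 mm thick, lying loose on the bench beyond the length stop, origin under its centre. To be left alone.

How it is judged:
By the outcome, as a careful person would: the job done as asked, in the order asked, and still so for the second after the job is handed in, with the robot touching nothing.
It also fails if it takes over 64 s, if anything falls off the work surface, if the arm or the gripper's body presses on something with over 40 N, if the wrist force passes 120 N, or if a joint passes its speed limit or range.

### The arm

A 6-joint arm with a two-finger parallel gripper is mounted at the origin on the work surface; the furniture and walls round the work are solid. World frame = base frame: x ahead of the robot, y to its left, z up, the work surface at z = 0. Lengths are in mm, angles in rad, forces in N, time in s.
With the tool pointing down it reaches from about 325 to 775 mm from the base axis. Payload 5.5 kg.
Tool frame: the origin (TCP) lies midway between the tips of the shut fingers; the grasp point (between the pads) lies 19 mm behind it; z points along the fingers, y is the direction in which the jaws open and shut (so a half turn about z gives the same grasp; the last joint's range is limited). The gripper opens to 88 mm and grips with 3 to 60 N. Pads are 20 mm wide; open, the fingers measure 115 mm over their backs; the gripper's body (75 mm by 178 mm) begins 61 mm behind the grasp point.
Start: joints at [-1.251, 0.091, 1.231, -0, 1.82, -0.057], TCP at [220.769, -557.923, 222.631] pointing down, gripper open.
Joint ranges: [-2.87, 2.87], [-0.86, 2.18], [0.17, 2.46], [-1.51, 4.65], [0.06, 2.69], [-2.65, 2.65]. Speed limits (rad/s): [2.57, 2.57, 3.01, 3.14, 3.14, 3.14].

### API

Orientations are given as a unit quaternion [x, y, z, w].
In Python, from bench import arm, viewer gives the robot as it stands.
- The arm moves only by the tool drive_tool, never from a script. Its argument "commands" is a list that holds one entry, the list of rows, each a list of 6 numbers: the shift along the world's x, y, z in m, then the turn, a rotation vector about the world's x, y, z in degrees. A call has exactly 10 rows; each row shifts and turns the commanded pose from where the row before left it; what a row does not reach is not made up. A row lasts 1/8 s, in which the tool goes at most 62.5 mm and 10.7 degrees, less where a joint would pass 70% of its speed; a pose out of reach is approached as far as the arm can. A call with a gripper value outside its range is refused whole. "jaw" is the closure in counts, from 0 (fully open) to 255 (shut), set as the call begins (left out, the last holds). The fingers move at their own pace and stop on an object; "newtons" is the grip in N (left out, the last holds). Time passes only in rows, so rows that do not move let the fingers close, or fill a call up. It gives the time, the measured TCP pose, the force and the opening at its end, in the units of the state.
- arm.get_state(): the state, without advancing time (a new reading comes with each control period).
- viewer.snapshot(name): name is "scene" or "top"; returns (picture, depth): 384x512x3 uint8, red, green, blue; 384x512 float32, mm along the optical axis (not along the pixel's ray), 0 where there is no reading.
- viewer.camera_params(name): a dict with "fx", "fy", "cx", "cy" (pixels), "world_from_camera" (4x4, takes a point from camera to world coordinates). Camera axes: x right, y down, z forward; pixel columns grow to the right and rows downward; lengths in mm; the calibration is good to about 2 mm. A picture is of the moment at which its call begins. camera_params takes no time and is no camera call.
- arm.hand_in(): hands the job in, once; it reports no verdict.
The state is a dict: "time": time; "joint_positions": joint angles; "dq": joint speeds; "joint_torque": joint torques, N m; "tcp_pos": TCP position; "tool_rot": TCP orientation; "force": force on the tool from outside, world axes, zero at the start; "moment": the same for the moment, N m; "grip_width": opening from 0.0 (shut) to 1.0 (fully open).
Only numpy, scipy, OpenCV 4.12 (cv2) and the standard library are available. Lean on these libraries where they do the work, as an engineer would, in place of code of your own. Each camera call takes 0.05 s, during which the arm holds its last target. There are 200 camera calls.

## Working session

There is one attempt and no reset: what is moved stays moved. The work goes in short steps, Python scripts to look and compute and a tool call to move; the robot and the scene stay as the last step left them, time stands still between calls to the robot, and variables do not carry over. Pictures are saved under pics/ and viewed, about 8 in all and at most 12, crops included, and the job is handed in when it is done.

Besides the shell and the picture viewer there is one more tool, called after "Emit:" by a JSON object that holds its "api" and its "payload", one argument or row to a line. drive_tool: Moves the arm, as the interface text tells. Its arguments: {"type":"object","properties":{"commands":{"type":"array"},"jaw":{"type":"number"},"newtons":{"type":"number"}},"required":["commands"]}

```bash
mkdir -p pics && cat > h.py <<'E'
import numpy as np, cv2
from bench import arm, viewer
def snap(n, tag):
    p,d=viewer.snapshot(n); cv2.imwrite(f'pics/{tag}.png',p[:,:,::-1]); np.savez(f'pics/{tag}.npz',p=p,d=d); return p,d
def ray(n,u,v,z):
    c=viewer.camera_params(n); T=np.array(c['world_from_camera'])
    r=T[:3,:3]@np.array([(u-c['cx'])/c['fx'],(v-c['cy'])/c['fy'],1]); o=T[:3,3]
    return o+r*(z-o[2])/r[2]
def cloud(n,d):
    c=viewer.camera_params(n); T=np.array(c['world_from_camera'])
    v,u=np.mgrid[:d.shape[0],:d.shape[1]]
    P=np.stack([(u-c['cx'])/c['fx']*d,(v-c['cy'])/c['fy']*d,d],-1)
    return P@T[:3,:3].T+T[:3,3]
E
python3 - <<'E'
from h import *
a,_=snap('top','top0'); b,_=snap('scene','scene0')
for n in('top','scene'):
    c=viewer.camera_params(n); print(n,c['fx'],c['cx'],c['cy'],np.round(c['world_from_camera'],3).tolist())
print(arm.get_state())
E
```

```text
top 360.82599099290724 261.7675762676462 185.40789151568987 [[0.026, -0.998, 0.065, 467.986], [-0.999, -0.024, 0.021, -175.023], [-0.019, -0.066, -0.998, 969.125], [0.0, 0.0, 0.0, 1.0]]
scene 483.17210104123075 253.25595293964835 184.96376417499667 [[-0.887, -0.31, 0.343, 107.138], [-0.462, 0.606, -0.647, 646.172], [-0.008, -0.732, -0.681, 936.919], [0.0, 0.0, 0.0, 1.0]]
{'time': 0.1, 'joint_positions': array([-1.25070620e+00,  9.17866962e-02,  1.23169875e+00, -8.74284906e-07,
        1.81976361e+00, -5.67014380e-02]), 'dq': array([-0.00129578, -0.00073019, -0.00117324, -0.00116011,  0.00035657,
       -0.00039154]), 'joint_torque': array([ 3.43826541e-03, -4.47854984e+01, -4.07571995e+01,  7.00231385e-02,
        2.84181931e-02, -1.13847991e-04]), 'tcp_pos': array([ 220.68680677, -557.68820463,  221.65573161]), 'tool_rot': array([ 9.82305625e-01,  1.87283135e-01, -1.09174040e-04, -8.20970551e-04]), 'force': array([-0.23167249, -0.12272798, -0.32913262]), 'moment': array([ 0.04593679,  0.0274203 , -0.02475452]), 'grip_width': 0.99859838766336}
```

View pics/top0.png

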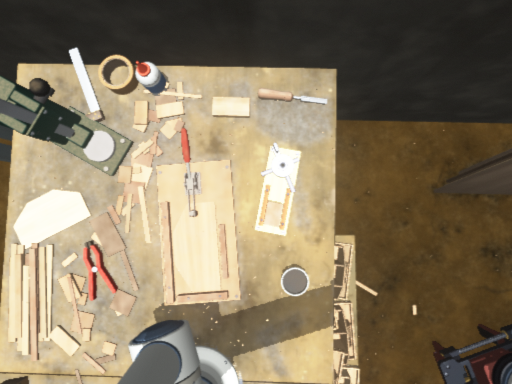

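View pics/scene0.png

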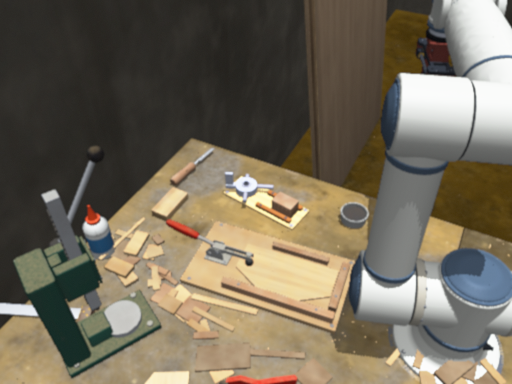

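The top view shows the stop with its turret near (283,165), the channel running down to (272,230), the tin at (294,281), the pine block at (230,106) and the chisel at (292,97). Next I zoom in.

```bash
python3 - <<'E'
from h import *
a=cv2.imread('pics/top0.png')[135:245,235:320]; b=cv2.imread('pics/scene0.png')[160:235,210:320]
A=cv2.resize(a,None,fx=5,fy=5,interpolation=cv2.INTER_CUBIC); B=cv2.resize(b,None,fx=3,fy=3,interpolation=cv2.INTER_CUBIC)
o=np.zeros((550,425+330,3),np.uint8); o[:,:425]=A; o[:225,425:]=B
cv2.imwrite('pics/z0.png',o)
d=np.load('pics/top0.npz')['d']; P=cloud('top',d)
# heights map coarse
print(np.round(P[140:240:4,250:310:4,2]).astype(int))
Q=cloud('top',d); m=(Q[...,2]>60)&(Q[...,2]<85); m[:140]=0;m[:,:250]=0;m[185:]=0;m[:,310:]=0
print('tab',np.argwhere(m)[:, ::-1].tolist(), Q[m].mean(0))
E
```

```text
[[ 1 -2 -3 -2 -4 -2 -2  1 -1 -1  0 -2 -3  0 -4]
 [-3 -5 -2 -1 -3  0 73 -2 -2  2 -1 -1 -3 -2 -1]
 [-1 -3 -1  1  1  6 56  7  8  1 -3 -1  2 -1  0]
 [ 0 -1 -2  1 -5  4 34 31  7  6  7  8  7  3 -2]
 [-1 -4  1  1 -1  9  8 37 32 33  8  7  6 -1 -1]
 [ 1 -4 -2 -1  1  8 31 33 36 33 31 31 30  0 -3]
 [-1 -3  1 -2  1  7 34 34 36 35 34  6  5 -2 -1]
 [-4  0  1  1  8 28 33 33 33 31 31  6  1 -1 -2]
 [-1  1  1 27 33 29 30 34 32 32 32  8 -2  3 -3]
 [ 1  1  0 29  5 10  8 23 34 27  9  7  0 -3  0]
 [ 1 -3 -3 -2  5  7  7  8  6 27 31  7  0  1  0]
 [ 1 -2 -2 -1 16  6 10  7  5  9 33 10  0 -3  1]
 [ 0 -1  0  9 17  9  9  6  3  4 33 -2  1 -3  0]
 [ 2 -2 -1  5 17  6  5 12  7 18 18 -3 -6  2  0]
 [ 0  1  0 10 21  7  8  7  8 17  6 -2 -1 -5  0]
 [-3  0  0  5 19  4  6  5  8 17  8 -1  0 -2 -3]
 [-4  0 -1 18 18 49 48 51 48 17  9 -2 -3  0 -2]
 [-1 -3  3 15 46 47 46 46  7 18 -2  1  0 -1 -1]
 [-1  2  7 16 49 46 48 46 17 17 -2 -1  0 -1 -2]
 [-2  1  7 15 47 47 46 49 19  9 -1  1 -3  0  1]
 [ 1 -1  3 17 45 49 48 50 18  7 -2 -1 -1 -2 -3]
 [-2  0 17 17 48 48 46 49 18  6  1 -3 -3 -3 -4]
 [-5 -2  7  8  9  7  7  9 19  5  3 -1 -5 -3 -2]
 [-1  1  3  0 -3  8  6 10  4  1  1  0 -2 -2 -1]
 [-3 -4 -1 -1  0 -3 -2  2 -1  1  3  0  1 -3  0]]
tab [[274, 143], [275, 143], [273, 144], [274, 144], [275, 144], [276, 144], [273, 145], [274, 145], [275, 145], [276, 145], [274, 146], [275, 146], [276, 146], [274, 147], [275, 147], [276, 147], [277, 147], [275, 148], [276, 148], [277, 148], [275, 149], [276, 149], [277, 149], [278, 149], [275, 150], [276, 150], [277, 150], [278, 150], [276, 151]] [ 624.43172793 -188.40618621   71.31939482]
```

View pics/z0.png

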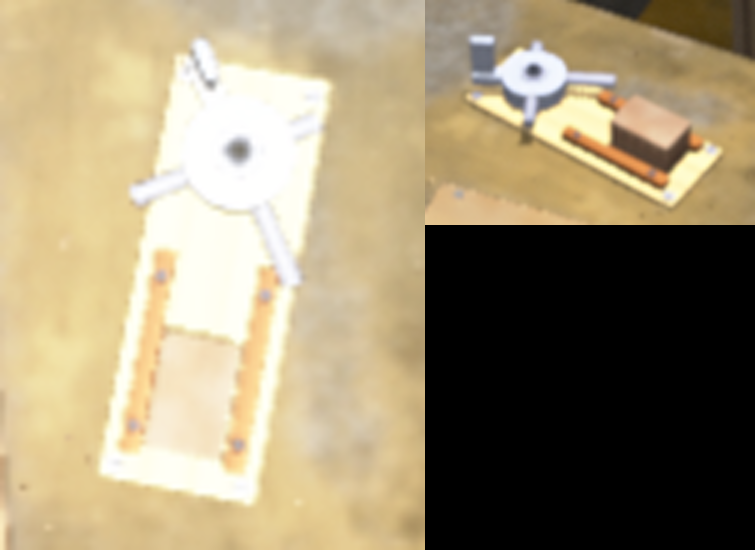

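The crop shows the tab at upper left, the middle rod pointing left, the long rod lower right and the short rod right. The tab has to go counter-clockwise seen from above. The block is near the open end of the channel, towards the robot. Next I measure the base frame and angles.

```bash
cat > meas.py <<'E'
from h import *
import sys
def meas(tag):
    f=np.load(f'pics/{tag}.npz'); p=f['p'].astype(int); d=f['d']; P=cloud('top',d)
    win=np.zeros(d.shape,bool); win[138:243,245:308]=True
    base=win&(p.min(-1)>165)&(P[...,2]<40)|win&(P[...,2]>5)&(P[...,2]<60)
    m=cv2.morphologyEx((win&(p[...,0]>225)&(P[...,2]>3)&(P[...,2]<13)).astype(np.uint8),cv2.MORPH_OPEN,np.ones((2,2)))
    c=max(cv2.findContours(cv2.morphologyEx((win&(P[...,2]>4)&(P[...,2]<25)).astype(np.uint8),cv2.MORPH_CLOSE,np.ones((3,3))),0,1)[0],key=cv2.contourArea)
    # base outline: low points (z 4..25) in world xy
    lo=win&(P[...,2]>4.5)&(P[...,2]<25); n,l,s,_=cv2.connectedComponentsWithStats(cv2.morphologyEx(lo.astype(np.uint8),cv2.MORPH_CLOSE,np.ones((3,3))))
    k=1+s[1:,4].argmax(); pts=P[(l==k)&lo][:,:2].astype(np.float32)
    print('base rect',cv2.minAreaRect(pts))
    # block top
    b=win&(P[...,2]>42)&(P[...,2]<54); b[:190]=0; q=P[b]; print('block',q.mean(0),cv2.minAreaRect(q[:,:2].astype(np.float32)),len(q))
    # wood rails by colour
    hsv=cv2.cvtColor(f['p'],cv2.COLOR_RGB2HSV); r=win&(hsv[...,1]>110)&(P[...,2]>11)&(P[...,2]<24)
    n,l,s,_=cv2.connectedComponentsWithStats(r.astype(np.uint8),connectivity=8)
    for i in range(1,n):
        if s[i,4]>30:
            v,u=np.nonzero(l==i); X=np.array([ray('top',a,e,18)[:2] for a,e in zip(u,v)])
            w,V=np.linalg.eigh(np.cov(X.T)); e=V[:,1]*np.sign(V[0,1]); print('rail',X.mean(0),np.degrees(np.arctan2(e[1],e[0])),s[i,4],X.min(0),X.max(0))
    return p,d,P,win
if __name__=='__main__':
    p,d,P,win=meas(sys.argv[1])
    # screw: dark spot
    g=p.sum(-1); v,u=np.nonzero((g<420)&(np.hypot(np.mgrid[:384,:512][0]-165,np.mgrid[:384,:512][1]-283)<5))
    C=ray('top',u.mean(),v.mean(),40); print('axis',C)
    t=win&(P[...,2]>22)&(P[...,2]<40)
    t[192:]=0
    v,u=np.nonzero(t); X=np.array([ray('top',a,b,33)[:2] for a,b in zip(u,v)])-C[:2]
    R=np.hypot(*X.T); A=np.degrees(np.arctan2(X[:,1],X[:,0]))
    o=R>33; o=np.nonzero(o)[0]; h,_=np.histogram(A[o],36,(-180,180)); print(h)
    for i in range(36):
        if h[i]>=3 and h[i]==max(h[max(0,i-2):i+3]):
            s=o[abs((A[o]-(i*10-175)+180)%360-180)<13]; print('rod',np.degrees(np.arctan2(np.sin(np.radians(A[s])).mean(),np.cos(np.radians(A[s])).mean())),R[s].max())
    t=win&(P[...,2]>64)&(P[...,2]<85); t[190:]=0
    v,u=np.nonzero(t); X=np.array([ray('top',a,b,74)[:2] for a,b in zip(u,v)])
    if len(u): print('tab',X.mean(0),np.hypot(*(X.mean(0)-C[:2])),np.degrees(np.arctan2(*(X.mean(0)-C[:2])[::-1])))
E
python3 meas.py top0
```

```text
base rect ((485.0045166015625, -191.31893920898438), (83.59992218017578, 159.9971466064453), 80.75930786132812)
block [ 456.45355785 -185.80158652   47.02495136] ((456.4805603027344, -185.91790771484375), (39.9866943359375, 59.540687561035156), 80.78536224365234) 367
axis [ 584.24050274 -208.17476592   40.        ]
[ 0 22 50  0  0  0  0  0  0  0  7 10  1  0  0  0  0  0  0  2  4 14  0  0
  0  0  0  0  9 33  8  0  0  0  0  0]
rod -157.9714179284363 74.55738664813651
rod -67.57928777521262 43.461518384497
rod 32.29661352517765 56.52463100463377
rod 115.04766064594534 60.70491257176786
tab [ 624.65137352 -188.34249718] 45.015079255567045 26.140219968326534
```

Emit:
{"api": "drive_tool", "payload": {
  "commands": [
    [[0.03,0.0245,-0.004,0,0,0],[0.043,0.035,-0.007,0,0,0],[0.043,0.035,-0.008,0,0,0],[0.043,0.035,-0.008,0,0,0],[0.043,0.035,-0.008,0,0,0],[0.043,0.035,-0.008,0,0,0.8],[0.043,0.035,-0.008,0,0,0.8],[0.043,0.035,-0.008,0,0,0.8],[0.043,0.035,-0.008,0,0,0],[0.043,0.035,-0.008,0,0,0]]
  ],
  "jaw": 255,
  "newtons": 20
}}

```text
time: 1.35
tcp_pos: [638.8, -217.0, 146.7]
tool_rot: [0.978, 0.208, -0.0, -0.0]
force: [0.4, -0.9, -0.3]
grip_width: 0.009
```

Emit:
{"api": "drive_tool", "payload": {
  "commands": [
    [[0,0,-0.02,0,0,0],[0,0,-0.02,0,0,0],[0,0,-0.02,0,0,0],[0,0,-0.015,0,0,0],[0,0,-0.012,0,0,0],[0,0,-0.008,0,0,0],[0,0,0,0,0,0],[0,0,0,0,0,0],[0,0,0,0,0,0],[0,0,0,0,0,0]]
  ]
}}

```text
time: 2.6
tcp_pos: [638.0, -218.5, 53.2]
tool_rot: [0.978, 0.208, 0.0, 0.0]
force: [-0.4, -0.5, -0.5]
grip_width: 0.005
```

```bash
python3 - <<'E'
from h import *
a,_=snap('top','top1'); b,_=snap('scene','scene1')
A=cv2.imread('pics/top1.png')[125:245,230:320]; B=cv2.imread('pics/scene1.png')[120:235,180:320]
o=np.zeros((480,360+420,3),np.uint8); o[:,:360]=cv2.resize(A,None,fx=4,fy=4); o[:345,360:]=cv2.resize(B,None,fx=3,fy=3); cv2.imwrite('pics/z1.png',o)
C=np.array([584.2,-208.2])
for i,ph in enumerate(np.linspace(24,76.5,16)):
    f=np.radians(ph); er=np.array([np.cos(f),np.sin(f)]); et=np.array([-er[1],er[0]]); X=C+46*er-17.5*et; print(i,round(ph,1),X.round(1), (X-L).round(1) if i else ''); L=X
E
```

```text
0 24.0 [ 633.3 -205.5] 
1 27.5 [ 633.1 -202.5] [-0.3  3. ]
2 31.0 [ 632.6 -199.5] [-0.4  3. ]
3 34.5 [ 632.  -196.6] [-0.6  2.9]
4 38.0 [ 631.2 -193.7] [-0.8  2.9]
5 41.5 [ 630.2 -190.8] [-1.   2.8]
6 45.0 [ 629.1 -188. ] [-1.1  2.8]
7 48.5 [ 627.8 -185.3] [-1.3  2.7]
8 52.0 [ 626.3 -182.7] [-1.5  2.6]
9 55.5 [ 624.7 -180.2] [-1.6  2.5]
10 59.0 [ 622.9 -177.8] [-1.8  2.4]
11 62.5 [ 621.  -175.5] [-1.9  2.3]
12 66.0 [ 618.9 -173.3] [-2.1  2.2]
13 69.5 [ 616.7 -171.2] [-2.2  2.1]
14 73.0 [ 614.4 -169.3] [-2.3  1.9]
15 76.5 [ 612.  -167.6] [-2.4  1.8]
```

View pics/z1.png

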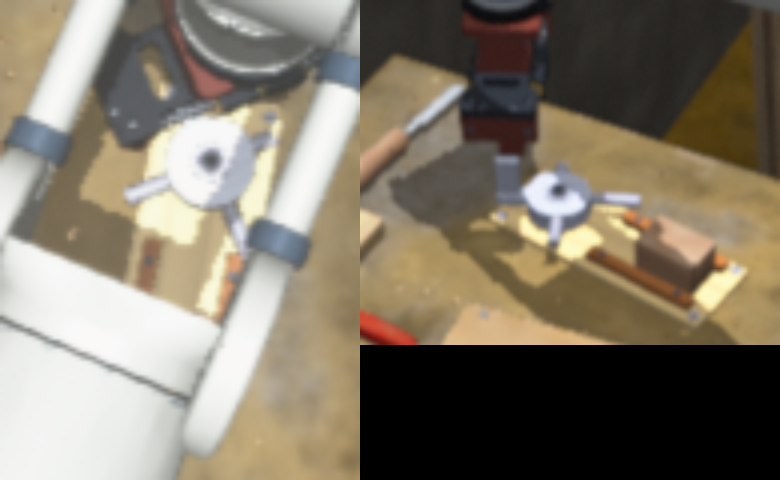

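The scene view shows the fingers standing behind the tab, clear of it. Now I push round the arc.

Emit:
{"api": "drive_tool", "payload": {
  "commands": [
    [[-0.0025,0.0065,0,0,0,0],[-0.0025,0.0065,0,0,0,0],[-0.0003,0.003,0,0,0,3.5],[-0.0004,0.003,0,0,0,3.5],[-0.0006,0.0029,0,0,0,3.5],[-0.0008,0.0029,0,0,0,3.5],[-0.001,0.0028,0,0,0,3.5],[-0.0011,0.0028,0,0,0,3.5],[-0.0013,0.0027,0,0,0,3.5],[-0.0015,0.0026,0,0,0,3.5]]
  ]
}}

```text
time: 3.95
tcp_pos: [626.6, -182.7, 52.8]
tool_rot: [0.898, 0.439, 0.001, 0.001]
force: [4.6, -2.0, -1.9]
grip_width: 0.005
```

Emit:
{"api": "drive_tool", "payload": {
  "commands": [
    [[-0.0016,0.0025,0,0,0,3.5],[-0.0018,0.0024,0,0,0,3.5],[-0.0019,0.0023,0,0,0,3.5],[-0.0021,0.0022,0,0,0,3.5],[-0.0022,0.0021,0,0,0,3.5],[-0.0023,0.0019,0,0,0,3.5],[0,0,0,0,0,0],[0,0,0,0,0,0],[0,0,0,0,0,0],[0,0,0,0,0,0]]
  ]
}}

```text
time: 5.2
tcp_pos: [614.2, -169.3, 52.9]
tool_rot: [0.804, 0.595, 0.0, 0.0]
force: [4.2, 1.3, -0.8]
grip_width: 0.004
```

```bash
python3 - <<'E'
from h import *
a,_=snap('top','top2'); b,_=snap('scene','scene2')
A=cv2.imread('pics/top2.png')[125:245,230:320]; B=cv2.imread('pics/scene2.png')[150:235,200:320]
o=np.zeros((480,360+420,3),np.uint8); o[:,:360]=cv2.resize(A,None,fx=4,fy=4); o[:297,360:]=cv2.resize(B,(420,297)); cv2.imwrite('pics/z2.png',o)
E
```

```text
(no output)
```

View pics/z2.png

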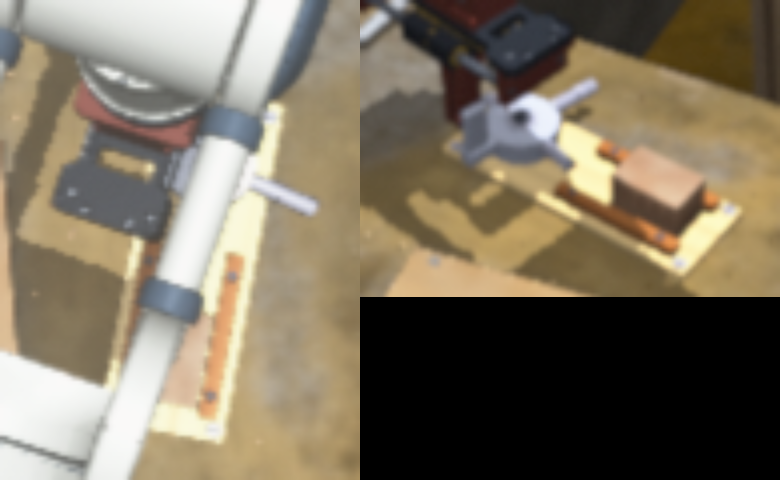

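The top view shows the long rod free of the arm, crop (252,180)–(316,209). The scene view shows the middle rod nearly down the channel. I measure the long rod's angle against the axis and channel.

```bash
python3 - <<'E'
from h import *
C=np.array([584.2,-208.2])
for tag,w in(('top0',(176,208,284,300)),('top2',(160,185,288,314))):
    f=np.load(f'pics/{tag}.npz'); P=cloud('top',f['d']); m=(P[...,2]>20)&(P[...,2]<42); k=np.zeros_like(m); k[w[0]:w[1],w[2]:w[3]]=1
    v,u=np.nonzero(m&k); X=np.array([ray('top',a,b,30)[:2] for a,b in zip(u,v)]); R=np.hypot(*(X-C).T); X=X[(R>36)&(R<74)]
    c=X.mean(0); w_,V=np.linalg.eigh(np.cov(X.T)); e=V[:,1]; e=e*np.sign(e@(c-C))
    print(tag,len(X),'pca',np.degrees(np.arctan2(e[1],e[0])),'radial',np.degrees(np.arctan2(*(c-C)[::-1])),R.max())
E
```

```text
top0 65 pca -156.1193459097978 radial -157.58713572190257 97.1593179802814
top2 67 pca -112.37336481979163 radial -114.14356889858533 73.77897406399465
```

Emit:
{"api": "drive_tool", "payload": {
  "commands": [
    [[-0.0023,0.0016,0,0,0,3.25],[-0.0023,0.0015,0,0,0,3.25],[-0.0024,0.0014,0,0,0,3.25],[-0.0026,0.0012,0,0,0,3.25],[0,0,0,0,0,0],[0,0,0,0,0,0],[0,0,0,0,0,0],[0,0,0,0,0,0],[0,0,0,0,0,0],[0,0,0,0,0,0]]
  ]
}}

```text
time: 6.55
tcp_pos: [604.2, -163.8, 52.7]
tool_rot: [0.731, 0.682, -0.0, 0.0]
force: [2.4, 1.1, 1.0]
grip_width: 0.0
```

Emit:
{"api": "drive_tool", "payload": {
  "commands": [
    [[0.004,-0.001,0,0,0,0],[0.006,-0.001,0,0,0,0],[0.006,-0.001,0,0,0,0],[0,0,0.02,0,0,0],[0,0,0.04,0,0,0],[0.02,0.02,0.04,0,0,0],[0.01,0.055,0,0,0,0],[0,0.06,0,0,0,0],[0,0.06,0,0,0,0],[0,0,0,0,0,0]]
  ]
}}

```text
time: 7.8
tcp_pos: [650.2, 32.8, 154.5]
tool_rot: [0.729, 0.684, 0.001, 0.0]
force: [0.7, -1.3, 0.9]
grip_width: 0.004
```

```bash
cat > m2.py <<'E'
from h import *
import sys
C=np.array([584.2,-208.2]); tag=sys.argv[1]; snap('top',tag); print(arm.get_state()['time'])
f=np.load(f'pics/{tag}.npz'); P=cloud('top',f['d']); S={}
k=np.zeros(P.shape[:2],bool); k[135:215,240:325]=1; m=k&(P[...,2]>20)&(P[...,2]<42)
v,u=np.nonzero(m); X=np.array([ray('top',a,b,30)[:2] for a,b in zip(u,v)])-C; R=np.hypot(*X.T); A=np.degrees(np.arctan2(X[:,1],X[:,0]))
for n,a,r in(('long',-100,74),('mid',170,60),('short',-10,45)):
    s=(abs((A-a+180)%360-180)<22)&(R>34)&(R<r); x=X[s]; 
    if s.sum()<8: print(n,'n/a',s.sum()); continue
    c=x.mean(0); V=np.linalg.eigh(np.cov(x.T))[1][:,1]; V=V*np.sign(V@c)
    print(n,s.sum(),'pca',np.degrees(np.arctan2(*V[::-1])).round(1),'radial',np.degrees(np.arctan2(*c[::-1])).round(1),'rmax',R[(abs((A-a+180)%360-180)<15)].max().round(1))
b=(P[...,2]>42)&(P[...,2]<54); b[:170]=0;b[240:]=0;b[:,:250]=0;b[:,305:]=0
x=P[b]; print('block',x.mean(0).round(1),np.hypot(*(x.mean(0)[:2]-C)).round(1),cv2.minAreaRect(x[:,:2].astype(np.float32)))
p=cv2.imread(f'pics/{tag}.png')[130:245,230:325]; cv2.imwrite(f'pics/{tag}z.png',cv2.resize(p,None,fx=5,fy=5,interpolation=cv2.INTER_CUBIC))
E
python3 m2.py top3
```

```text
7.85
long 71 pca -98.0 radial -99.9 rmax 73.7
mid 45 pca 168.0 radial 170.3 rmax 129.0
short 17 pca -56.2 radial -6.6 rmax 43.3
block [ 456.5 -185.8   47.1] 129.6 ((456.42669677734375, -185.8621826171875), (39.86289596557617, 59.82236862182617), 80.79712677001953)
```

View pics/top3z.png

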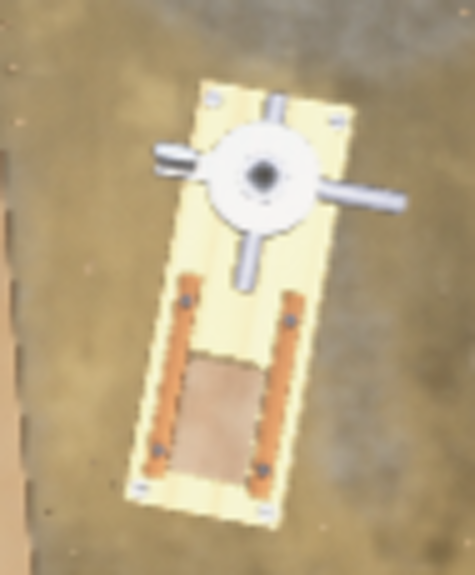

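The view confirms the tab is out along the base's left and the middle rod points down the channel. Rod and channel directions agree within about 1° (168–170.3° against 170.6°). The block has not moved. Now I go round behind it.

Emit:
{"api": "drive_tool", "payload": {
  "commands": [
    [[-0.02,-0.02,0,0,0,0],[-0.032,-0.028,0,0,0,0],[-0.034,-0.028,0,0,0,-2],[-0.034,-0.028,0,0,0,-2],[-0.034,-0.028,0,0,0,-1.8],[-0.034,-0.028,0,0,0,0],[-0.034,-0.028,0,0,0,0],[-0.024,-0.022,0,0,0,0],[0,0,-0.02,0,0,0],[0,0,-0.03,0,0,0]]
  ]
}}

```text
time: 9.1
tcp_pos: [404.7, -182.7, 102.8]
tool_rot: [0.766, 0.643, 0.001, 0.001]
force: [0.4, 0.3, -0.2]
grip_width: 0.006
```

Emit:
{"api": "drive_tool", "payload": {
  "commands": [
    [[0,0,-0.02,0,0,0],[0,0,-0.02,0,0,0],[0,0,-0.02,0,0,0],[0,0,-0.012,0,0,0],[0,0,-0.008,0,0,0],[0,0,0,0,0,0],[0,0,0,0,0,0],[0,0,0,0,0,0],[0,0,0,0,0,0],[0,0,0,0,0,0]]
  ]
}}

```text
time: 10.35
tcp_pos: [404.4, -181.7, 22.8]
tool_rot: [0.765, 0.644, 0.0, 0.0]
force: [-0.2, 0.4, 0.1]
grip_width: 0.006
```

```bash
python3 - <<'E'
from h import *
s=arm.get_state(); print(s['tcp_pos'],s['force'])
p,d=snap('scene','scene4'); cv2.imwrite('pics/s4z.png',cv2.resize(cv2.imread('pics/scene4.png')[150:250,200:340],None,fx=4,fy=4))
C=np.array([584.2,-208.2]);r=s['tcp_pos'][:2]-C; a=np.radians(170.6); e=np.array([np.cos(a),np.sin(a)]); print('dist',r@e,'lat',e[0]*r[1]-e[1]*r[0])
E
```

```text
[ 404.35886216 -181.684637     22.83334888] [-0.23819686  0.36409144  0.05294235]
dist 181.75690728551913 lat 3.2134078934087427
```

View pics/s4z.png

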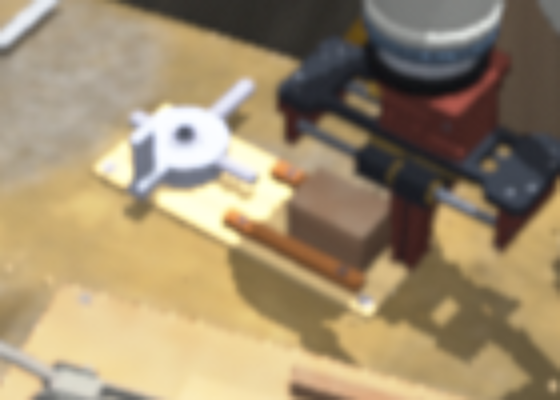

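The scene view shows the fingers on the bench side of the block, clear of it. The tool is 3 mm off the centre line, so I centre it and push.

Emit:
{"api": "drive_tool", "payload": {
  "commands": [
    [[0.0005,0.0032,0,0,0,0],[0.0044,-0.0007,0,0,0,0],[0.0044,-0.0007,0,0,0,0],[0.0044,-0.0007,0,0,0,0],[0.0044,-0.0007,0,0,0,0],[0.0044,-0.0007,0,0,0,0],[0.0044,-0.0008,0,0,0,0],[0.0044,-0.0007,0,0,0,0],[0.0044,-0.0007,0,0,0,0],[0.0044,-0.0008,0,0,0,0]]
  ]
}}

```text
time: 11.65
tcp_pos: [444.7, -184.9, 22.6]
tool_rot: [0.765, 0.644, -0.0, -0.0]
force: [-1.0, -0.3, 0.3]
grip_width: 0.006
```

Emit:
{"api": "drive_tool", "payload": {
  "commands": [
    [[0.002,-0.0003,0,0,0,0],[0.002,-0.0003,0,0,0,0],[0.002,-0.0004,0,0,0,0],[0.001,-0.0002,0,0,0,0],[0.001,-0.0002,0,0,0,0],[0,0,0,0,0,0],[0,0,0,0,0,0],[0,0,0,0,0,0],[0,0,0,0,0,0],[0,0,0,0,0,0]]
  ]
}}

```text
time: 12.9
tcp_pos: [452.4, -186.3, 22.6]
tool_rot: [0.765, 0.644, 0.0, 0.0]
force: [0.2, -1.3, -0.1]
grip_width: 0.003
```

```bash
cat > st.py <<'E'
from h import *
s=arm.get_state(); print(s['tcp_pos'],s['force'])
C=np.array([584.2,-208.2]);r=s['tcp_pos'][:2]-C; a=np.radians(170.6); e=np.array([np.cos(a),np.sin(a)]); print('dist',r@e,'lat',e[0]*r[1]-e[1]*r[0])
p,d=viewer.snapshot('scene'); P=cloud('scene',d); b=(abs(P[...,2]-47)<5)&(np.hypot(P[...,0]-C[0],P[...,1]-C[1])<175)&(np.hypot(P[...,0]-C[0],P[...,1]-C[1])>52)
Q=P[b][:,:2]-C; y=Q@e; x=e[0]*Q[:,1]-e[1]*Q[:,0]; k=abs(x)<22; print('block top along channel',np.percentile(y[k],[1,5,50,95,99]).round(1),k.sum())
E
python3 st.py
```

```text
[ 452.39596442 -186.33116202   22.64067038] [ 0.2064323  -1.30726375 -0.07748474]
dist 133.60594129602546 lat -0.04816581857102875
block top along channel [ 65.6  68.4  95.1 140.2 144.4] 237
```

Emit:
{"api": "drive_tool", "payload": {
  "commands": [
    [[0.001,-0.0002,0,0,0,0],[0.001,-0.0001,0,0,0,0],[0.001,-0.0002,0,0,0,0],[0.0005,-0.0001,0,0,0,0],[0,0,0,0,0,0],[0,0,0,0,0,0],[0,0,0,0,0,0],[0,0,0,0,0,0],[0,0,0,0,0,0],[0,0,0,0,0,0]]
  ]
}}

```text
time: 14.2
tcp_pos: [455.6, -186.9, 22.6]
tool_rot: [0.765, 0.644, -0.0, -0.0]
force: [-5.0, 0.8, 2.9]
grip_width: 0.006
```

Emit:
{"api": "drive_tool", "payload": {
  "commands": [
    [[0.001,-0.0002,0,0,0,0],[0,0,0,0,0,0],[0,0,0,0,0,0],[0,0,0,0,0,0],[0,0,0,0,0,0],[0,0,0,0,0,0],[0,0,0,0,0,0],[0,0,0,0,0,0],[0,0,0,0,0,0],[0,0,0,0,0,0]]
  ]
}}

```text
time: 15.45
tcp_pos: [455.6, -186.9, 22.6]
tool_rot: [0.765, 0.644, -0.001, -0.001]
force: [-9.7, 2.4, 6.7]
grip_width: 0.008
```

```bash
python3 st.py
```

```text
[ 455.62223692 -186.91747228   22.63120547] [-9.71807518  2.40113798  6.69373955]
dist 130.3272309762501 lat 0.003337504977629635
block top along channel [ 63.5  65.6  92.6 137.3 140.8] 237
```

Force rose to 10 N with no further advance: the block is on the rod. Now I come straight back, lift and clear the view.

Emit:
{"api": "drive_tool", "payload": {
  "commands": [
    [[-0.001,0.0002,0,0,0,0],[-0.003,0.0005,0,0,0,0],[-0.006,0.001,0,0,0,0],[-0.01,0.0016,0,0,0,0],[-0.015,0.0025,0,0,0,0],[0,0,0.02,0,0,0],[0,0,0.04,0,0,0],[0,0,0.05,0,0,0],[0,0,0.05,0,0,0],[0,0,0,0,0,0]]
  ]
}}

```text
time: 16.75
tcp_pos: [423.2, -182.1, 187.7]
tool_rot: [0.765, 0.644, 0.002, 0.004]
force: [-0.1, -0.7, -0.4]
grip_width: 0.003
```

Emit:
{"api": "drive_tool", "payload": {
  "commands": [
    [[0,0.03,0,0,0,0],[0,0.04,0,0,0,0],[0,0.04,0,0,0,0],[0,0.04,0,0,0,0],[0,0.04,0,0,0,0],[0,0.04,0,0,0,0],[0,0.04,0,0,0,0],[0,0.03,0,0,0,0],[0,0,0,0,0,0],[0,0,0,0,0,0]]
  ]
}}

```text
time: 18.0
tcp_pos: [421.5, 118.0, 181.8]
tool_rot: [0.765, 0.644, -0.001, -0.0]
force: [-0.1, 1.3, 0.6]
grip_width: 0.008
```

```bash
python3 m2.py top5 && python3 st.py
```

```text
18.05
long 71 pca -98.0 radial -99.9 rmax 73.7
mid 45 pca 168.0 radial 170.3 rmax 138.5
short 17 pca -56.2 radial -6.6 rmax 43.3
block [ 494.8 -192.5   46.9] 90.8 ((494.86651611328125, -192.60516357421875), (39.582576751708984, 59.781131744384766), 80.0457992553711)
[421.67544988 117.72794319 182.00309641] [ 0.12476426 -1.2318148  -0.44575408]
dist 213.57469166681568 lat -295.0069569010655
block top along channel [ 63.4  68.9  97.1 122.  123.1] 222
```

View pics/top5z.png

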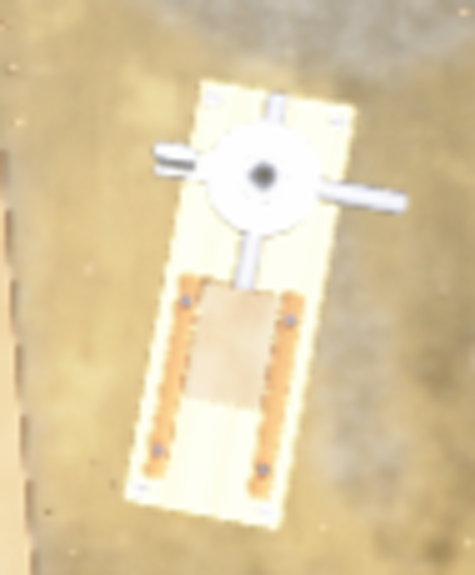

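The block's end sits against the middle rod. Its centre is 90.8 mm from the axis (90 expected) and the stop's angles are unchanged. I check the bystanders by image difference and hand in.

```bash
python3 - <<'E'
from h import *
a=np.load('pics/top0.npz')['d'];b=np.load('pics/top5.npz')['d']
for n,(v,u) in dict(tin=(281,294),pine=(106,230),chisel=(97,292)).items():
    s=np.s_[v-22:v+22,u-38:u+38]; print(n,(abs(a[s]-b[s])>12).sum())
print(arm.hand_in())
E
```

```text
tin 27
pine 49
chisel 153
the job is handed in; nothing more can be done
None
```

The chisel count is higher than I expected, so I check it on the saved images.

```bash
python3 - <<'E'
import numpy as np,cv2
A=np.load('pics/top0.npz');B=np.load('pics/top5.npz');a,b=A['d'],B['d']
m=abs(a-b)>12
for n,(v,u) in dict(tin=(281,294),pine=(106,230),chisel=(97,292)).items():
    s=np.s_[v-22:v+22,u-38:u+38]; q=m[s]; print(n,'dropouts',(q&((a[s]==0)|(b[s]==0))).sum())
    g=[cv2.cvtColor(X['p'][s],cv2.COLOR_RGB2GRAY).astype(np.float32) for X in(A,B)]; print(' shift px',cv2.phaseCorrelate(*g,cv2.createHanningWindow((76,44),cv2.CV_32F)))
E
```

```text
tin dropouts 27
 shift px ((0.019969778748162526, 0.7022001519034902), 0.914105759329266)
pine dropouts 28
 shift px ((-0.06761256256400827, 0.5244334348762045), 0.9640325517124599)
chisel dropouts 30
 shift px ((-0.4223140811103647, 1.281495127508169), 0.8149482827716403)
```

```bash
python3 - <<'E'
import cv2,numpy as np
s=np.s_[60:125,200:340]
o=np.vstack([cv2.resize(cv2.imread(f'pics/{t}.png')[s],None,fx=4,fy=4) for t in('top0','top5')]); cv2.imwrite('pics/cmp.png',o)
a,b=[np.load(f'pics/{t}.npz')['d'] for t in('top0','top5')]
m=(abs(a-b)>12)&(a>0)&(b>0); v,u=np.nonzero(m[75:119,254:330]); print(np.percentile(v+75,[0,25,50,75,100]),np.percentile(u+254,[0,25,50,75,100]))
print([np.round(x[97,262:325:6]) for x in(a,b)])
E
```

```text
[ 88.  92.  99. 101. 104.] [258. 272. 287. 303. 326.]
[array([970., 967., 967., 968., 961., 968., 971., 976., 973., 986., 986.],
      dtype=float32), array([967., 964., 963.,   0., 964., 968., 983., 973., 986., 985., 985.],
      dtype=float32)]
```

View pics/cmp.png

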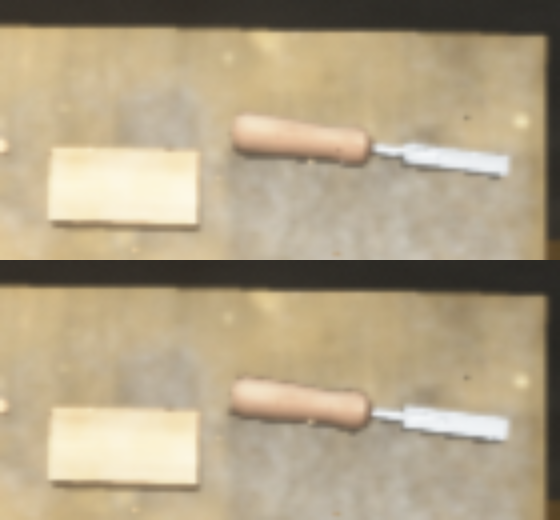

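I set the length stop and pushed the block up against the middle-length rod, then handed in at about 18 s of the 64 s allowed. The one check that disagreed was the chisel, which may have shifted slightly.

- **Stop:** I pushed the tab about 57° counter-clockwise with the shut fingers. The last picture puts the middle rod at 168–170.3° by two fits, against about 170.6° for the channel. I read that as aligned to roughly 1°. The angles came out the same before and after the block was pushed.
- **Block:** I pushed it along the channel until the force rose to about 10 N with no further advance. Its centre then measured 90.8 mm from the turret axis, against 90 mm expected, and the picture shows its end against the rod. The arm came away and was about 300 mm to the side at hand-in.
- **Bystanders:** The tin and pine block look unmoved, with apparent shifts of 0.7 px or less. The chisel showed about 1.3 px (roughly 3 mm) and a higher count of changed depth readings. No move brought the tool into contact with it, so this may be the round handle settling or image noise. I only resolved that difference after handing in and did not establish the cause.

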